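Rinse the deep-collared pot with the clamped hose gun

TASK

Take the one deep-collared pot out of the stacked tower and stand it upright on the grate of the drain tray in line with the hose gun, so that the jet would go straight into the middle of its mouth, and put the two pots that were on top of it back in the tower, nested where it stands. With the pot standing there, squeeze the gun's trigger right home, hold it squeezed for about two seconds and let it spring fully back. Do not knock the gun off its aim, tip a pot over, or disturb the other things on the table.

Things in the scene. Friction and masses are not known exactly. Their poses are not given: they have to be found in the camera images.
- clip (a point): Centre of the ring clip of the holder behind the drain tray, on the barrel axis of the grey hose spray gun, 280 mm above the table. x: along the barrel, the line of the jet, 39 to 44 degrees down. y: level. z: square to both, up and towards the jet. The clip sits on a knuckle 50 mm along -z, held by friction: a net push of about 25 N along the barrel swings the gun, a balanced squeeze does not.
- aim (a point): Point on the jet line, 300 mm along x from the clip; same axes. The gun lies on its side: its grip, a straight bar 28 mm square, runs 138 mm along -y from the barrel axis, level. The grip's axis is 26 to 76 mm along x from the clip: not measured, as the gun can be pushed to and fro in the clip (stays unless pushed over 40 N). Find it by eye or by touching the grip's back. Nozzle end 80 mm further on.
- trigger (a joint): Trigger angle: 0 at rest, 0.36 rad on its hard stop; springs back. A flat aluminium bar 7 mm thick, 18 mm wide (z), in front of the grip (+x), from 20 mm (pivot) to 100 mm along it. 70 mm along, grip back to trigger front is 57 mm at rest, 39 mm home (back 14 mm behind the grip's axis, trigger 43 or 25 mm before it); 5 N there starts it, 10 N reaches the stop.
- stand: Fixed stainless drain tray under the gun: flat barred grate, its top 12 mm above the table, lip 18 mm. Origin: on the table under the clip; x the level way of the jet, y to its left; tray x -85 to 315 mm, y -78 to 78 mm. Barrel up to 42 mm thick; post, clip and knuckle within 35 mm of the barrel axis sideways; hose goes off behind. Around and 100 mm under the grip is free: a tilted hand can come in along the clip's -z.
- pot_deep: Brown plastic pot, round: collar 62 mm across outside, 56 mm inside, 26 mm tall; tapered body below it 51 mm across at the collar, 34 mm at the foot; 70 mm tall in all, 25 g. Origin: centre of the foot's underside; z up its axis. The odd one with the deep collar; it starts third from the top, second from the bottom of the tower.
- pot_deep_mouth (a point): Centre of the deep-collared pot's mouth, 70 mm above the centre of its foot, level with its rim.
- pot_bottom: Brown plastic pot, round: collar 62 mm across outside, 56 mm inside, 16 mm tall; tapered body below it 51 mm across at the collar, 34 mm at the foot; 60 mm tall in all, 25 g. Origin: centre of the foot's underside; z up its axis. Lowest of the tower, on the table. Collars in the tower as found: 44-60 (this), 60-86 (deep), 86-102, 102-118 mm above the table.
- pot_upper: Brown plastic pot, round: collar 62 mm across outside, 56 mm inside, 16 mm tall; tapered body below it 51 mm across at the collar, 34 mm at the foot; 60 mm tall in all, 25 g. Origin: centre of the foot's underside; z up its axis. Second from the top of the tower, nested loosely in the deep-collared pot. Collars sit rim on rim: an upper pot stands one collar height above the one below.
- pot_top: Brown plastic pot, round: collar 62 mm across outside, 56 mm inside, 16 mm tall; tapered body below it 51 mm across at the collar, 34 mm at the foot; 60 mm tall in all, 25 g. Origin: centre of the foot's underside; z up its axis. Top of the tower.
- jar: Glass mason jar with closed steel lid, 80 mm across, 120 mm tall; leave alone. Origin: centre of its underside.
- fork: Stainless hand fork with wooden handle, 300 mm long, lying; leave alone. Origin: where the handle meets the metal; x towards the tines.
- kneeling_block: Teal silicone kneeling block 160 by 300 by 45 mm with the trowel on it; leave alone. Origin: centre of its underside.
- trowel: Hand trowel 290 mm long lying on the kneeling block; leave alone. Origin: where handle and metal meet.
- clay_pot: Small empty terracotta pot 68 mm across, 62 mm tall; leave alone. Origin: centre of its underside.
- label_tin: Steel tin 64 mm across with wooden plant labels standing in it, 130 mm tall; leave alone. Origin: centre of its underside.

How it is judged:
On the way, in this order (a step that is already met when the one before it is completed fails the run):
1. the deep-collared pot stands upright and let go on the grate, its mouth in the line of the jet (y of pot_deep_mouth in the frame of clip between -0.018 and 0.018 m and z of pot_deep_mouth in the frame of clip between -0.012 and 0.012 m and x of pot_deep_mouth in the frame of clip above 0.18 m and height (world z) of pot_deep between 0.006 and 0.018 m and angle between pot_deep's own z axis and vertical below 0.12 rad and contact force between the fingers and pot_deep below 0.1 N), for 0.2 s.
2. with the pot standing there, the trigger is squeezed home (within 0.05 rad of its stop) and held for 1.5 s (y of pot_deep_mouth in the frame of clip between -0.018 and 0.018 m and z of pot_deep_mouth in the frame of clip between -0.012 and 0.012 m and x of pot_deep_mouth in the frame of clip above 0.18 m and height (world z) of pot_deep between 0.006 and 0.018 m and angle between pot_deep's own z axis and vertical below 0.12 rad and value of joint trigger above 0.31 rad), for 1.5 s.
At the end, for the whole second after the job is handed in: Deep pot upright on the grate, mouth centre within 18 mm sideways and 12 mm up-down of the jet line; trigger within 0.03 rad of rest; the other three pots nested in one upright tower (centres within 5 mm, 16 +- 4 mm steps), its bottom pot within 40 mm of where it stood; all at rest (y of pot_deep_mouth in the frame of clip between -0.018 and 0.018 m and z of pot_deep_mouth in the frame of clip between -0.012 and 0.012 m and x of pot_deep_mouth in the frame of clip above 0.18 m and height (world z) of pot_deep between 0.006 and 0.018 m and angle between pot_deep's own z axis and vertical below 0.12 rad and value of joint trigger below 0.03 rad and ((horizontal distance between pot_upper and pot_bottom below 0.005 m and z of pot_upper in the frame of pot_bottom between 0.012 and 0.02 m and angle between each of pot_upper, pot_top's own z axis and vertical below 0.1 rad and horizontal distance between pot_top and pot_upper below 0.005 m and z of pot_top in the frame of pot_upper between 0.012 and 0.02 m) or (horizontal distance between pot_top and pot_bottom below 0.005 m and z of pot_top in the frame of pot_bottom between 0.012 and 0.02 m and angle between each of pot_top, pot_upper's own z axis and vertical below 0.1 rad and horizontal distance between pot_upper and pot_top below 0.005 m and z of pot_upper in the frame of pot_top between 0.012 and 0.02 m)) and height (world z) of pot_bottom below 0.004 m and angle between pot_bottom's own z axis and vertical below 0.1 rad and distance of pot_bottom from where it was at the start of the episode below 0.04 m and linear speed of each of pot_bottom, pot_deep, pot_upper, pot_top below 0.02 m/s); the robot touches nothing.
It fails at once if the gun is knocked off its aim (its line shifted more than 25 mm at the pot) (distance of aim from where it was at the start of the episode above 0.025 m).
It fails at once if a pot is tipped over (tilt over 0.6 rad) (angle between any of pot_bottom, pot_deep, pot_upper, pot_top's own z axis and vertical above 0.6 rad).
It fails at once if the jar, fork, kneeling block, trowel, clay pot or label tin is moved more than 30 mm (distance of any of jar, fork, kneeling_block, trowel, clay_pot, label_tin from where it was at the start of the episode above 0.03 m).
It also fails if it takes over 72 s, if anything falls off the work surface, if the arm or the gripper's body presses on something with over 40 N, if the wrist force passes 120 N, or if a joint passes its speed limit or range.

ROBOT

A 6-joint arm with a two-finger parallel gripper is mounted at the origin on the work surface. World frame = base frame: x ahead of the robot, y to its left, z up, the work surface at z = 0. Lengths are in m, angles in rad, forces in N, time in s.
With the tool pointing down it reaches from about 0.375 to 0.9 m from the base axis. Payload 3.1 kg.
Tool frame: the origin (TCP) lies on the centre line of the jaws, within the pads' length; the fingertips stand 19 mm ahead of it and the grasp point (between the pads) is the TCP; z points along the fingers, y is the line along which they close (so a half turn about z gives the same grasp; the last joint's range is limited). The gripper opens to 87 mm and grips with 3 to 60 N. Pads are 19 mm wide; open, the fingers measure 117 mm over their backs; the gripper's body (75 mm by 190 mm) begins 51 mm behind the grasp point.
Start: joints at [-1.317, 0.527, 1.433, -0, 1.181, -0.178], TCP at [0.262, -0.567, 0.204] pointing down, gripper open.
Joint ranges: [-3.08, 3.08], [-0.75, 2.2], [0.22, 2.44], [-1.43, 4.57], [0, 2.65], [-2.85, 2.85]. Speed limits (rad/s): [2.79, 2.79, 3.14, 3.14, 3.14, 3.14].

INTERFACE

Orientations are given as a unit quaternion [x, y, z, w].
In Python, from bench import bot gives the robot as it stands.
- The arm moves only by the shell command python3 -m inch 'ROWS'. ROWS is JSON, a list of rows, each an object with "angular": the turn, a rotation vector about the tool's x, y, z as a fraction of full scale, a list of three; "linear": the shift along the tool's x, y, z as a fraction of full scale, a list of three; "grip": the closure, from 0 (fully open) to 1 (shut). A call has 1 to 20 rows; each row is the pose to reach, as a shift and turn from the pose commanded when the call began, along the tool's axes at that moment, turning the shorter way round; what a row does not reach only later rows make up. Full scale, the value 1, is 0.2 m for a shift and pi rad for a turn. A row lasts 1/12 s, in which the tool goes at most 41.7 mm and 7.16 degrees, less where a joint would pass 70% of its speed; a pose out of reach is approached as far as the arm can. A call with a number of a shift or a turn outside -1 to 1 is refused whole. A call with a gripper value outside its range is refused whole. The fingers move at their own pace and stop on an object; the grip force is fixed at half the most. Time passes only in rows, so rows that repeat a pose let the fingers close. It gives the time, the measured TCP pose, the force, the opening and the grip force at its end, in the units of the state.
- bot.read_state(): the state, without advancing time (a new reading comes with each control period).
- bot.camera(name): name is "side" or "top" or "wrist"; returns (picture, depth): 420x560x3 uint8, red, green, blue; 420x560 float32, m along the optical axis (not along the pixel's ray), 0 where there is no reading.
- bot.get_calibration(name): a dict with "camera_matrix" (3x3 intrinsics, pixels), "world_to_cam" (4x4, takes a point from world to camera coordinates). Camera axes: x right, y down, z forward; pixel columns grow to the right and rows downward; lengths in m; the calibration is good to about 2 mm. The wrist camera is an equidistant fisheye: a pixel r from the principal point sees the ray r / f radians off the axis. A picture is of the moment at which its call begins: read the wrist's pose just before it. get_calibration takes no time and is no camera call; for the wrist camera it gives the pose at the moment of the call.
- bot.job_done(): hands the job in; it is judged then, once.
The state is a dict: "time": time; "qpos": joint angles; "dq": joint speeds; "joint_efforts": joint torques, N m; "position": TCP position; "orientation": TCP orientation; "wrist_force": force on the tool from outside, world axes, zero at the start; "moment": the same for the moment, N m; "opening": finger opening in m; "finger_force": force on a finger pad.
Only numpy, scipy, OpenCV 4.12 (cv2) and the standard library are available. Lean on these libraries where they do the work, as an engineer would, in place of code of your own. Each camera call takes 0.05 s, during which the arm holds its last target. There are 200 camera calls.

## Working session

There is one attempt and no reset: what is moved stays moved. The work goes in short steps, Python scripts to look and compute and a shell command to move; the robot and the scene stay as the last step left them, time stands still between calls to the robot, and variables do not carry over. Pictures are saved under pics/ and viewed, at most 10 in all, crops included, and the job is handed in when it is done.

```bash
ls; mkdir -p pics; python3 - <<'E'
from bench import bot
import cv2,numpy as np
for n in ("side","top"):
    im,d=bot.camera(n); cv2.imwrite(f"pics/{n}0.png",im[:,:,::-1]); np.save(f"{n}0.npy",d)
    c=bot.get_calibration(n); print(n,np.round(c["camera_matrix"],1).tolist(),np.round(c["world_to_cam"],4).tolist())
s=bot.read_state(); print(s)
E
```

```text
pics
side [[490.5, 0.0, 283.4], [0.0, 490.5, 212.5], [0.0, 0.0, 1.0]] [[0.9839, -0.1788, -0.0065, -0.4799], [-0.111, -0.5815, -0.8059, 0.2089], [0.1404, 0.7937, -0.592, 1.5033], [0.0, 0.0, 0.0, 1.0]]
top [[430.1, 0.0, 287.5], [0.0, 430.1, 211.6], [0.0, 0.0, 1.0]] [[0.0146, -0.9997, -0.022, 0.0168], [-0.9988, -0.0135, -0.0478, 0.4988], [0.0475, 0.0226, -0.9986, 1.4871], [0.0, 0.0, 0.0, 1.0]]
{'time': 0.1, 'qpos': array([-1.31650183e+00,  5.28367898e-01,  1.43377699e+00, -4.64300747e-05,
        1.18138497e+00, -1.78515297e-01]), 'dq': array([-6.08276550e-05, -1.93026932e-03, -2.06316529e-03,  2.00032829e-05,
        3.94174362e-04,  4.95004236e-04]), 'joint_efforts': array([-1.14937488e-04, -4.40985775e+01, -1.77151018e+01,  6.34888373e-02,
        5.34013670e-02, -5.22785672e-05]), 'position': array([ 0.2619671 , -0.56668362,  0.20277188]), 'orientation': array([ 9.76673344e-01,  2.14728295e-01, -5.81441804e-05, -9.67093180e-04]), 'wrist_force': array([-0.42377391, -0.49906874,  0.43753119]), 'moment': array([ 0.00479968, -0.0820435 , -0.02030049]), 'finger_force': 0.0, 'opening': 0.08672262525083085}
```

View pics/side0.png

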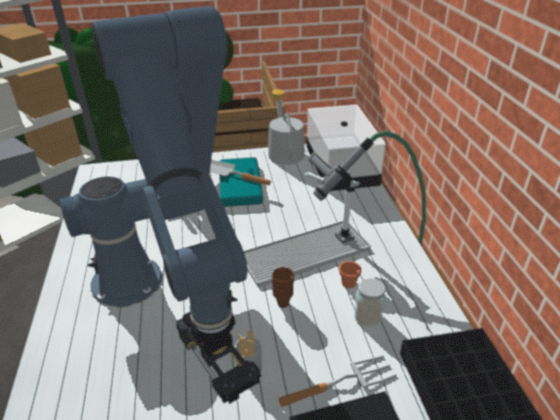

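View pics/top0.png

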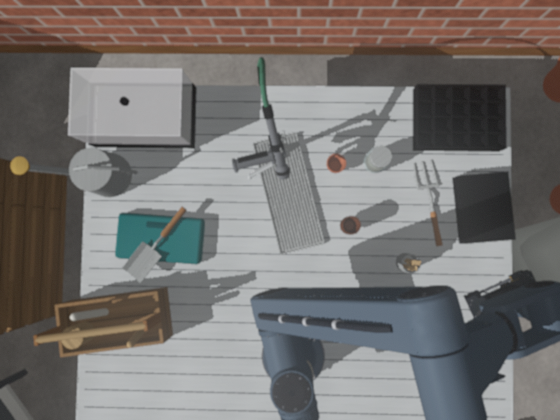

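The side view shows the tower at about (284,287), the tray around (305,252), the gun's nozzle at (322,190) and the post base at (345,235). The top view shows the tower at (350,225), the tray corners from about (257,140) to (325,245), the barrel from (270,115) to (282,172), and the grip going left to (235,163).

```bash
cat > h.py <<'E'
import numpy as np,cv2
from bench import bot
def pts(n,d,c=None):
    c=c or bot.get_calibration(n); K=c["camera_matrix"];T=np.linalg.inv(c["world_to_cam"])
    v,u=np.indices(d.shape); P=np.stack([(u-K[0,2])/K[0,0]*d,(v-K[1,2])/K[1,1]*d,d],-1)
    W=P@T[:3,:3].T+T[:3,3]; W[d<=0]=np.nan; return W
def ray(n,u,v,z):
    c=bot.get_calibration(n);K=c["camera_matrix"];T=np.linalg.inv(c["world_to_cam"])
    r=T[:3,:3]@np.array([(u-K[0,2])/K[0,0],(v-K[1,2])/K[1,1],1]); o=T[:3,3]; return o+r*(z-o[2])/r[2]
E
python3 - <<'E'
from h import *
np.set_printoptions(precision=4,suppress=True)
for n in("top","side"):
    W=pts(n,np.load(n+"0.npy")); im=cv2.imread(f"pics/{n}0.png")
    hsv=cv2.cvtColor(im,cv2.COLOR_BGR2HSV)
    if n=="top":
        # tower
        m=np.zeros(W.shape[:2],bool); m[205:245,335:367]=1
        t=m&(W[...,2]>.085); print("tower px",t.sum(),np.nanmean(W[t],0),np.nanmax(W[t],0),np.nanmin(W[t],0))
        # tray: grey vs white
        print("colors",hsv[220,300],hsv[220,240],hsv[200,290],hsv[230,320])
    sl=(slice(90,190),slice(220,300)) if n=="top" else (slice(120,215),slice(300,385))
    V=W[sl].reshape(-1,3); ii=hsv[sl].reshape(-1,3)
    g=V[(V[:,2]>.15)&(V[:,2]<.45)&(ii[:,1]<90)]
    print(n,len(g)); print(np.nanmin(g,0),np.nanmax(g,0)); np.save(n+"_g.npy",g)
a=cv2.resize(cv2.imread("pics/top0.png")[90:260,215:375],None,fx=3.5,fy=3.5,interpolation=3)
b=cv2.resize(cv2.imread("pics/side0.png")[120:290,240:390],None,fx=1.6,fy=1.6,interpolation=3)
o=np.zeros((595,800,3),np.uint8);o[:a.shape[0],:a.shape[1]]=a;o[:b.shape[0],560:560+b.shape[1]]=b[:,:240];cv2.imwrite("pics/z.png",o)
E
```

```text
tower px 179 [ 0.4542 -0.1856  0.1043] [ 0.4825 -0.1534  0.1207] [ 0.4239 -0.2137  0.0851]
colors [105   4 141] [ 98   6 171] [ 90   4 141] [ 90   5 153]
top 1598
[0.5849 0.0162 0.2146] [0.8058 0.1829 0.3841]
side 3402
[0.582  0.0132 0.1501] [0.9397 0.6698 0.3883]
```

View pics/z.png

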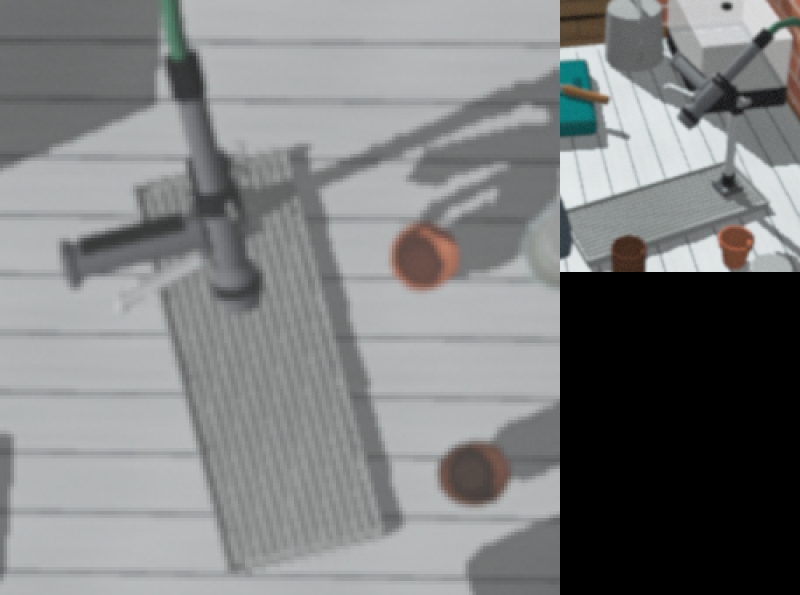

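The crop shows the tray corners at zoom px (138,185), (305,148), (398,525) and (235,570). The grip goes left from the barrel, with the trigger bar in front of it, and the tower is upright.

```bash
cat >> h.py <<'E'
Z=np.array([(138,185),(305,148),(398,525),(235,570)])/3.5+(215,90)
E
python3 - <<'E'
from h import *
np.set_printoptions(precision=4,suppress=True)
C=np.array([ray("top",u,v,.018) for u,v in Z]); print(C)
print("len",np.linalg.norm(C[0]-C[3]),np.linalg.norm(C[1]-C[2]),"wid",np.linalg.norm(C[0]-C[1]),np.linalg.norm(C[2]-C[3]))
ex=((C[3]+C[2])-(C[0]+C[1]))[:2]; ex/=np.linalg.norm(ex); ey=np.array([-ex[1],ex[0]])
ctr=C.mean(0)[:2]; O=ctr-ex*.115; print("ex",ex,"O",O, "yaw",np.degrees(np.arctan2(ex[1],ex[0])))
for n in("top","side"):
    g=np.load(n+"_g.npy"); p=np.c_[(g[:,:2]-O)@ex,(g[:,:2]-O)@ey,g[:,2]]
    p=p[(p[:,0]>-.15)&(p[:,0]<.12)&(abs(p[:,1])<.2)]
    b=p[abs(p[:,1])<.03]
    for x in np.arange(-.12,.1,.02):
        q=b[abs(b[:,0]-x)<.005]
        if len(q)>3:
            i=q[:,2]>np.percentile(q[:,2],70)
            print(n,round(x,2),"n",len(q),"y",q[:,1].min(),q[:,1].max(),"topz",np.percentile(q[:,2],95),"y at top",q[i,1].mean(), "minz",q[:,2].min())
    gr=p[(p[:,1]<-.05)&(p[:,1]>-.12)]
    print(n,"grip",len(gr),gr.min(0),gr.max(0))
    for y in (-.06,-.08,-.1):
        q=gr[abs(gr[:,1]-y)<.006]; 
        if len(q): print(y,q[np.argsort(q[:,0])][::max(1,len(q)//10)])
E
```

```text
[[ 0.7378  0.1432  0.018 ]
 [ 0.7768 -0.0235  0.018 ]
 [ 0.4019 -0.1201  0.018 ]
 [ 0.3552  0.0402  0.018 ]]
len 0.3962723455471902 0.3871272314796228 wid 0.17115895503965067 0.16693164664888918
ex [-0.967  -0.2548] O [0.6791 0.0392] yaw -165.2374930601391
top -0.12 n 22 y -0.02186072051549471 -0.006953658346299925 topz 0.38212984697741603 y at top -0.013999982122685554 minz 0.37658966290373974
top -0.1 n 32 y -0.025843638510873502 -0.003526140423762702 topz 0.374457227672612 y at top -0.013141196132723687 minz 0.3584433814199661
top -0.08 n 48 y -0.028496381481232083 -0.0007220876808891281 topz 0.37053888049970063 y at top -0.0142769383730676 minz 0.34996710646712925
top -0.06 n 38 y -0.025989182427612174 -0.00318798506041931 topz 0.3525896813706018 y at top -0.015995145799697994 minz 0.3342470812051963
top -0.04 n 57 y -0.02871858642888192 0.018717104232758196 topz 0.333443023610349 y at top -0.014319373881961805 minz 0.24138283367847158
top -0.02 n 42 y -0.02917433317461954 0.018813113177783784 topz 0.3155553605814572 y at top -0.014080564941801994 minz 0.23943282868236393
top 0.0
[... 3727 characters left out ...]
1 -0.0773  0.2784]
 [ 0.0208 -0.0825  0.2794]
 [ 0.0226 -0.0792  0.278 ]
 [ 0.0274 -0.0832  0.2772]
 [ 0.0292 -0.0795  0.2724]
 [ 0.0303 -0.0779  0.2771]
 [ 0.0342 -0.0827  0.2648]
 [ 0.0361 -0.0795  0.2706]
 [ 0.0366 -0.0855  0.2747]
 [ 0.0489 -0.0857  0.2305]
 [ 0.0535 -0.084   0.2364]
 [ 0.0547 -0.0756  0.2415]
 [ 0.0566 -0.0853  0.2439]
 [ 0.0588 -0.0748  0.2467]]
-0.1 [[ 0.0197 -0.1039  0.2786]
 [ 0.0231 -0.0983  0.286 ]
 [ 0.0259 -0.1055  0.2793]
 [ 0.0275 -0.0963  0.2809]
 [ 0.0313 -0.1019  0.2754]
 [ 0.0326 -0.1047  0.2561]
 [ 0.0352 -0.1011  0.2732]
 [ 0.0366 -0.1047  0.268 ]
 [ 0.0561 -0.099   0.2323]
 [ 0.0585 -0.0951  0.2425]
 [ 0.0611 -0.0967  0.2387]
 [ 0.0645 -0.104   0.2429]]
```

```bash
cat >> h.py <<'E'
from scipy.spatial.transform import Rotation as Ro
np.set_printoptions(precision=4,suppress=True)
ex=np.array([-.967,-.2548]);ey=np.array([.2548,-.967]);O=np.array([.6791,.0392])
def delta(p,R):
    s=bot.read_state(); R0=Ro.from_quat(s["orientation"])
    print("lin",R0.inv().apply(np.array(p)-s["position"])/.2,"ang",(R0.inv()*R).as_rotvec()/np.pi,"t",s["time"])
down=Ro.from_matrix(np.array([[1,0,0],[0,-1,0],[0,0,-1.]]).T)
E
python3 - <<'E'
from h import *
delta((.454,-.186,.24),down); print(np.linalg.norm(np.array([.454,-.186])-[.262,-.567]), Ro.from_quat(bot.read_state()["orientation"]).as_matrix())
E
```

```text
lin [ 1.67   -1.3255 -0.1831] ang [-0.0006  0.      0.1378] t 0.1
0.42664387959983674 [[ 0.9078  0.4194 -0.0005]
 [ 0.4194 -0.9078  0.0019]
 [ 0.0003 -0.0019 -1.    ]]
```

```bash
python3 -m inch '[{"linear":[0.5,-0.4,-0.18],"angular":[0,0,0.138],"grip":0},{"linear":[1,-0.8,-0.18],"angular":[0,0,0.138],"grip":0},{"linear":[1,-0.8,-0.18],"angular":[0,0,0.138],"grip":0},{"linear":[1,-0.8,-0.18],"angular":[0,0,0.138],"grip":0},{"linear":[1,-0.8,-0.18],"angular":[0,0,0.138],"grip":0},{"linear":[1,-0.8,-0.18],"angular":[0,0,0.138],"grip":0},{"linear":[1,-0.8,-0.18],"angular":[0,0,0.138],"grip":0},{"linear":[1,-0.8,-0.18],"angular":[0,0,0.138],"grip":0}]'
python3 -c "
from h import *
delta((.454,-.186,.24),down)"
```

```text
time: 0.77
position: [0.3774, -0.3352, 0.2399]
orientation: [1.0, 0.002, -0.0, -0.0]
wrist_force: [-1.1, -0.8, 0.2]
opening: 0.0871
finger_force: 0.0
lin [ 0.3859 -0.7448 -0.0002] ang [-0.0003  0.0001  0.0012] t 0.7667
```

```bash
python3 -m inch '[{"linear":[0.385,-0.745,0],"angular":[0,0,0],"grip":0},{"linear":[0.385,-0.745,0],"angular":[0,0,0],"grip":0},{"linear":[0.385,-0.745,0],"angular":[0,0,0],"grip":0},{"linear":[0.385,-0.745,0],"angular":[0,0,0],"grip":0},{"linear":[0.385,-0.745,0],"angular":[0,0,0],"grip":0},{"linear":[0.385,-0.745,0],"angular":[0,0,0],"grip":0},{"linear":[0.385,-0.745,0],"angular":[0,0,0],"grip":0}]'
python3 - <<'E'
from h import *
c=bot.get_calibration("wrist"); im,d=bot.camera("wrist"); cv2.imwrite("pics/w1.png",im[:,:,::-1]); np.savez("w1.npz",d=d,K=c["camera_matrix"],T=c["world_to_cam"])
print(c["camera_matrix"],c["world_to_cam"],{k:len(v) if hasattr(v,'__len__') else v for k,v in c.items()}, np.linalg.inv(c["world_to_cam"])[:3,3], bot.read_state()["position"])
t,td=bot.camera("top"); cv2.imwrite("pics/t1.png",t[:,:,::-1])
E
```

```text
time: 1.35
position: [0.4538, -0.1908, 0.2394]
orientation: [1.0, -0.0, -0.0, 0.001]
wrist_force: [-0.5, 0.1, 0.1]
opening: 0.087
finger_force: 0.0
[[325.1923   0.     279.8624]
 [  0.     325.1923 211.7653]
 [  0.       0.       1.    ]] [[-0.0009 -1.      0.0009 -0.1904]
 [-0.9545  0.0012  0.2981  0.3865]
 [-0.2981 -0.0005 -0.9545  0.5592]
 [ 0.      0.      0.      1.    ]] {'camera_matrix': 3, 'world_to_cam': 4} [ 0.5355 -0.1906  0.4187] [ 0.4535 -0.1912  0.2394]
```

View pics/w1.png

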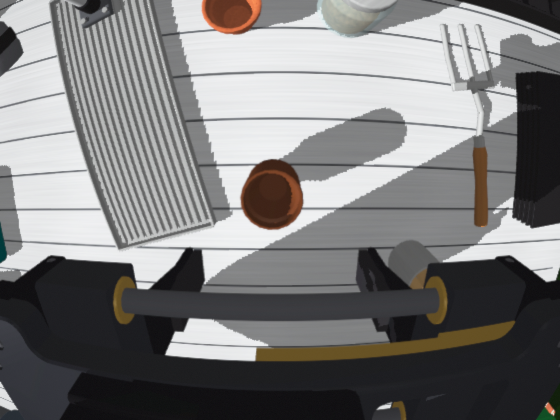

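The wrist view shows the tower's rim centred near (271,197), the near tray corners at (122,247) and (213,223), and the post foot at (95,15).

```bash
cat >> h.py <<'E'
def fray(u,v,K,T,z):
    T=np.linalg.inv(T); a=np.array([u-K[0,2],v-K[1,2]]); r=np.hypot(*a); th=r/K[0,0]
    w=T[:3,:3]@np.r_[a/r*np.sin(th),np.cos(th)]; o=T[:3,3]; return o+w*(z-o[2])/w[2]
def fpts(d,K,T):
    T=np.linalg.inv(T); v,u=np.indices(d.shape); a=np.stack([u-K[0,2],v-K[1,2]],-1); r=np.hypot(a[...,0],a[...,1])+1e-9
    t=np.tan(r/K[0,0])/r; P=np.stack([a[...,0]*t*d,a[...,1]*t*d,d],-1); W=P@T[:3,:3].T+T[:3,3]; W[d<=0]=np.nan; return W
E
python3 - <<'E'
from h import *
z=np.load("w1.npz");K,T=z["K"],z["T"];W=fpts(z["d"],K,T)
S=W[150:235,235:310].reshape(-1,3); r=S[S[:,2]>.112]; print(len(r),r.min(0),r.max(0))
(c,_,R)=cv2.fitEllipse(cv2.convexHull(r[:,:2].astype(np.float32)*1000)) ; print("rim c",c,_)
C=np.array([fray(u,v,K,T,.018) for u,v in((122,247),(213,223))]); m=C.mean(0)[:2]
print(C,m,"stand:",(m-O)@ex,(m-O)@ey,"w",np.linalg.norm(C[0]-C[1]))
p=fray(95,15,K,T,.015)[:2]; print("post",(p-O)@ex,(p-O)@ey)
E
```

```text
604 [ 0.4227 -0.2123  0.112 ] [ 0.483  -0.1526  0.1181]
rim c (452.8810729980469, -182.4678497314453) (60.51192855834961, 61.31254959106445)
[[ 0.3566  0.0401  0.018 ]
 [ 0.3949 -0.1022  0.018 ]] [ 0.3758 -0.0311] stand: 0.3112400175245404 -0.0093512480880611 w 0.14738948675854782
post -0.01875791416024598 -0.019089080961813814
```

```bash
python3 -c "
from h import *
delta((.453,-.1825,.108),down);print(bot.read_state()['position'])"
```

```text
lin [-0.0018 -0.0448  0.6572] ang [ 0.0002  0.0001 -0.001 ] t 1.45
[ 0.4534 -0.1914  0.2395]
```

```bash
python3 -m inch '[{"linear":[0,-0.045,0.2],"angular":[0,0,0],"grip":0},{"linear":[0,-0.045,0.35],"angular":[0,0,0],"grip":0},{"linear":[0,-0.045,0.35],"angular":[0,0,0],"grip":0},{"linear":[0,-0.045,0.35],"angular":[0,0,0],"grip":0},{"linear":[0,-0.045,0.35],"angular":[0,0,0],"grip":0}]'
python3 -c "
from h import *
delta((.453,-.1825,.108),down)"
```

```text
time: 1.87
position: [0.4544, -0.1821, 0.1707]
orientation: [1.0, -0.001, 0.001, 0.001]
wrist_force: [1.0, 0.0, -0.0]
opening: 0.087
finger_force: 0.0
lin [-0.0078  0.0014  0.3135] ang [ 0.0004 -0.0006 -0.0009] t 1.8667
```

Good. Descend and close on the two upper collars, then lift.

```bash
python3 -m inch '[{"linear":[-0.005,0,0.12],"angular":[0,0,0],"grip":0},{"linear":[-0.005,0,0.24],"angular":[0,0,0],"grip":0},{"linear":[-0.005,0,0.31],"angular":[0,0,0],"grip":0},{"linear":[-0.005,0,0.31],"angular":[0,0,0],"grip":0},{"linear":[-0.005,0,0.31],"angular":[0,0,0],"grip":0.15},{"linear":[-0.005,0,0.31],"angular":[0,0,0],"grip":0.25},{"linear":[-0.005,0,0.31],"angular":[0,0,0],"grip":0.3},{"linear":[-0.005,0,0.31],"angular":[0,0,0],"grip":0.33},{"linear":[-0.005,0,0.31],"angular":[0,0,0],"grip":0.36},{"linear":[-0.005,0,0.31],"angular":[0,0,0],"grip":0.36},{"linear":[-0.005,0,0.31],"angular":[0,0,0],"grip":0.36}]'
```

```text
time: 2.78
position: [0.4529, -0.1803, 0.108]
orientation: [1.0, -0.0, 0.0, 0.0]
wrist_force: [0.0, 0.1, -0.2]
opening: 0.0569
finger_force: 0.0
```

```bash
python3 - <<'E'
from h import *
print(bot.read_state()["finger_force"],bot.read_state()["opening"])
im,d=bot.camera("wrist"); im2,d2=bot.camera("side")
o=np.zeros((420,760,3),np.uint8);o[:,:420]=im[:,70:490];o[:340,420:]=cv2.resize(im2[180:350,200:370],(340,340),interpolation=3)
cv2.imwrite("pics/w2.png",o[:,:,::-1])
E
```

```text
0.0 0.05688732169095662
```

View pics/w2.png

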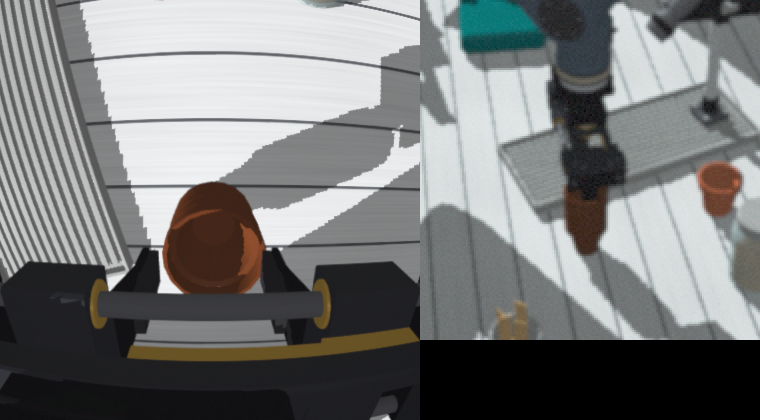

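The tower stands upright between the fingers, rim centred near crop (213,245), but the pads do not seem to be in contact. I'll check the rim position from depth.

```bash
python3 - <<'E'
from h import *
c=bot.get_calibration("wrist");im,d=bot.camera("wrist");W=fpts(d,c["camera_matrix"],c["world_to_cam"]);print(np.linalg.inv(c["world_to_cam"])[:3,3])
hsv=cv2.cvtColor(im,cv2.COLOR_RGB2HSV); m=(hsv[...,1]>110)&((hsv[...,0]<12)|(hsv[...,0]>172)); m[:170]=0;m[300:]=0;m[:,:225]=0;m[:,345:]=0
S=W[m]; print(len(S),np.nanmin(S,0),np.nanmax(S,0))
for a,b in((.112,.13),(.1,.112),(.09,.1)):
    r=S[(S[:,2]>a)&(S[:,2]<b)]; print(a,len(r),r.min(0) if len(r) else 0,r.max(0) if len(r) else 0)
print("finger at",[ (W[v,u]) for v,u in((255,222),(255,335),(270,215),(270,345))])
c=bot.get_calibration("side");im,d=bot.camera("side");W=pts("side",d);hsv=cv2.cvtColor(im,cv2.COLOR_RGB2HSV);m=(hsv[...,1]>110)&((hsv[...,0]<12)|(hsv[...,0]>172));m[:,:270]=0;m[:,310:]=0;m[:255]=0;m[320:]=0
S=W[m];print("side",np.nanmin(S,0),np.nanmax(S,0))
E
```

```text
[ 0.5344 -0.1802  0.2871]
8903 [ 0.3634 -0.2223 -0.0015] [ 0.4856 -0.1527  0.208 ]
0.112 1310 [ 0.4273 -0.2119  0.112 ] [ 0.4842 -0.1527  0.1263]
0.1 2162 [ 0.424  -0.2107  0.1   ] [ 0.484  -0.1548  0.112 ]
0.09 1467 [ 0.4259 -0.209   0.09  ] [ 0.4839 -0.1559  0.1   ]
finger at [array([ 0.4615, -0.1492,  0.1308]), array([ 0.4614, -0.2095,  0.1308]), array([ 0.4622, -0.1489,  0.1497]), array([ 0.462 , -0.2115,  0.1493])]
side [ 0.4238 -0.2198  0.0129] [ 0.4786 -0.1616  0.1329]
```

```bash
python3 -m inch '[{"linear":[0,0,0],"angular":[0,0,0],"grip":0.38},{"linear":[0,0,0],"angular":[0,0,0],"grip":0.4},{"linear":[0,0,0],"angular":[0,0,0],"grip":0.42},{"linear":[0,0,0],"angular":[0,0,0],"grip":0.42}]'; python3 -m inch '[{"linear":[0,0,0],"angular":[0,0,0],"grip":0.46},{"linear":[0,0,0],"angular":[0,0,0],"grip":0.48},{"linear":[0,0,0],"angular":[0,0,0],"grip":0.48}]'
```

```text
time: 3.32
position: [0.4527, -0.1803, 0.1076]
orientation: [1.0, -0.0, -0.0, -0.0]
wrist_force: [1.0, -0.4, 0.8]
opening: 0.0511
finger_force: 0.0
time: 3.57
position: [0.4527, -0.1803, 0.1076]
orientation: [1.0, -0.0, -0.0, -0.0]
wrist_force: [0.0, -0.1, -0.7]
opening: 0.046
finger_force: 0.0
```

```bash
python3 - <<'E'
from h import *
z=np.load("w1.npz");W=fpts(z["d"],z["K"],z["T"])
print("w1 TCP z .2394")
for u in (185,192,198,365,372,380): print(u,[ (v,W[v,u].round(3).tolist()) for v in range(248,300,10)])
s=bot.read_state();c=bot.get_calibration("wrist");im,d=bot.camera("wrist");W=fpts(d,c["camera_matrix"],c["world_to_cam"]);cv2.imwrite("pics/w3.png",cv2.resize(im[180:320,170:390,::-1],None,fx=3.5,fy=3.5,interpolation=3))
print("now",s["position"],s["opening"])
m=(W[...,2]>.08)&(W[...,2]<.2)&(im.max(2)<70)
S=W[m]; print(S.min(0),S.max(0)); i=np.argsort(S[:,2])[::max(1,len(S)//15)]; print(S[i])
E
```

```text
w1 TCP z .2394
185 [(248, [0.349, -0.053, -0.002]), (258, [0.464, -0.141, 0.27]), (268, [0.464, -0.144, 0.281]), (278, [0.463, -0.147, 0.29]), (288, [0.46, -0.147, 0.293]), (298, [0.486, -0.164, 0.342])]
192 [(248, [0.464, -0.142, 0.258]), (258, [0.463, -0.144, 0.267]), (268, [0.463, -0.147, 0.279]), (278, [0.458, -0.147, 0.28]), (288, [0.453, -0.147, 0.282]), (298, [0.486, -0.165, 0.342])]
198 [(248, [0.35, -0.073, -0.001]), (258, [0.462, -0.147, 0.266]), (268, [0.457, -0.147, 0.268]), (278, [0.452, -0.147, 0.269]), (288, [0.448, -0.147, 0.273]), (298, [0.487, -0.168, 0.343])]
365 [(248, [0.35, -0.313, 0.001]), (258, [0.463, -0.236, 0.267]), (268, [0.46, -0.234, 0.274]), (278, [0.455, -0.234, 0.276]), (288, [0.451, -0.234, 0.278]), (298, [0.486, -0.215, 0.342])]
372 [(248, [0.464, -0.242, 0.259]), (258, [0.464, -0.239, 0.269]), (268, [0.462, -0.236, 0.278]), (278, [0.46, -0.235, 0.285]), (288, [0.455, -0.235, 0.286]), (298, [0.486, -0.217, 0.342])]
380 [(248, [0.35, -0.336, 0.0]), (258, [0.464, -0.243, 0.271]), (268, [0.465, -0.239, 0.284]), (278, [0.463, -0.237, 0.29]), (288, [0.463, -0.235, 0.299]), (298, [0.486, -0.219, 0.342])]
now [ 0.4527 -0.1803  0.1076] 0.046014183717755563
[ 0.4158 -0.2665  0.0801] [ 0.4901 -0.0934  0.2   ]
[[ 0.4327 -0.1844  0.0801]
 [ 0.4388 -0.1986  0.0864]
 [ 0.4313 -0.1761  0.0926]
 [ 0.4817 -0.1736  0.0983]
 [ 0.4351 -0.1628  0.1014]
 [ 0.4246 -0.1776  0.1076]
 [ 0.4806 -0.193   0.1151]
 [ 0.4478 -0.2029  0.1335]
 [ 0.4565 -0.203   0.1459]
 [ 0.463  -0.2094  0.1551]
 [ 0.4629 -0.1549  0.165 ]
 [ 0.4478 -0.2076  0.1736]
 [ 0.4556 -0.1524  0.1859]
 [ 0.4806 -0.2604  0.1961]
 [ 0.4806 -0.1004  0.1983]
 [ 0.4897 -0.2319  0.2   ]]
```

View pics/w3.png

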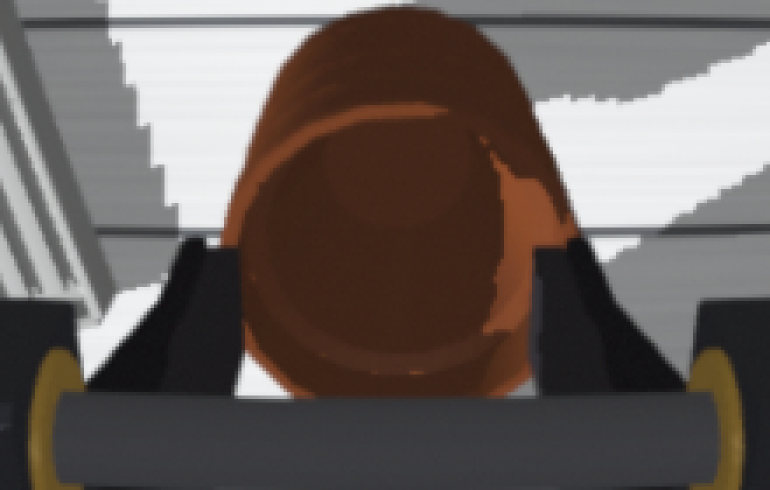

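The finger tips show at z≈0.127 with the reported TCP at 0.108, so they sit about 19 mm above the reported point and close on air above the rim. I'll reopen, go down 38 mm and close again.

```bash
python3 -m inch '[{"linear":[0.005,0.01,0],"angular":[0,0,0],"grip":0},{"linear":[0.005,0.01,0],"angular":[0,0,0],"grip":0},{"linear":[0.005,0.01,0],"angular":[0,0,0],"grip":0},{"linear":[0.005,0.01,0],"angular":[0,0,0],"grip":0},{"linear":[0.005,0.01,0],"angular":[0,0,0],"grip":0},{"linear":[0.005,0.01,0.09],"angular":[0,0,0],"grip":0},{"linear":[0.005,0.01,0.19],"angular":[0,0,0],"grip":0},{"linear":[0.005,0.01,0.19],"angular":[0,0,0],"grip":0},{"linear":[0.005,0.01,0.19],"angular":[0,0,0],"grip":0.15},{"linear":[0.005,0.01,0.19],"angular":[0,0,0],"grip":0.25},{"linear":[0.005,0.01,0.19],"angular":[0,0,0],"grip":0.3},{"linear":[0.005,0.01,0.19],"angular":[0,0,0],"grip":0.33},{"linear":[0.005,0.01,0.19],"angular":[0,0,0],"grip":0.35},{"linear":[0.005,0.01,0.19],"angular":[0,0,0],"grip":0.35}]'
```

```text
time: 4.78
position: [0.4542, -0.1826, 0.0704]
orientation: [1.0, -0.0, 0.001, 0.0]
wrist_force: [-0.4, 0.4, 3.5]
opening: 0.0614
finger_force: 30.0
```

```bash
python3 -m inch '[{"linear":[0,0,-0.15],"angular":[0,0,0],"grip":0.35},{"linear":[0,0,-0.3],"angular":[0,0,0],"grip":0.35},{"linear":[0,0,-0.4],"angular":[0,0,0],"grip":0.35},{"linear":[0,0,-0.4],"angular":[0,0,0],"grip":0.35},{"linear":[0,0,-0.4],"angular":[0,0,0],"grip":0.35}]'
python3 - <<'E'
from h import *
z=np.load("w1.npz");K,T=z["K"],z["T"]
print("fork",fray(480,190,K,T,.015),"tin",fray(412,262,K,T,.06),"jar",fray(360,10,K,T,.12),"clay",fray(232,10,K,T,.06))
c=bot.get_calibration("wrist");im,d=bot.camera("wrist");s,_=bot.camera("side")
o=np.zeros((420,760,3),np.uint8);o[:,:420]=im[:,70:490];o[:340,420:]=cv2.resize(s[180:350,200:370],(340,340),interpolation=3)
cv2.imwrite("pics/w4.png",o[:,:,::-1])
E
```

```text
time: 5.2
position: [0.4543, -0.1826, 0.1507]
orientation: [1.0, -0.0, 0.001, 0.001]
wrist_force: [-0.7, 0.4, -2.2]
opening: 0.0612
finger_force: 30.0
fork [ 0.4424 -0.4835  0.015 ] tin [ 0.3547 -0.3627  0.06  ] jar [ 0.6376 -0.265   0.12  ] clay [ 0.6551 -0.1385  0.06  ]
```

View pics/w4.png

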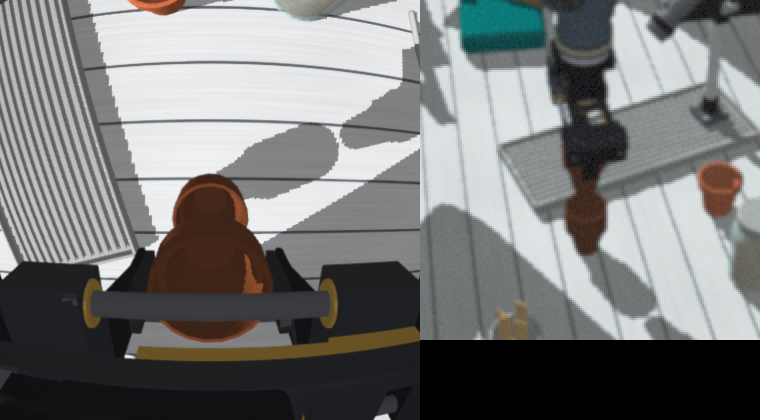

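The two pots are in the hand and the deep and bottom pots stand on the table. Next I set the pair aside.

```bash
python3 -m inch '[{"linear":[0.03,0.15,0],"angular":[0,0,0],"grip":0.35},{"linear":[0.06,0.32,0],"angular":[0,0,0],"grip":0.35},{"linear":[0.1,0.5,0],"angular":[0,0,0],"grip":0.35},{"linear":[0.1,0.59,0],"angular":[0,0,0],"grip":0.35},{"linear":[0.1,0.59,0.15],"angular":[0,0,0],"grip":0.35},{"linear":[0.1,0.59,0.32],"angular":[0,0,0],"grip":0.35},{"linear":[0.1,0.59,0.48],"angular":[0,0,0],"grip":0.35},{"linear":[0.1,0.59,0.56],"angular":[0,0,0],"grip":0.35},{"linear":[0.1,0.59,0.6],"angular":[0,0,0],"grip":0.35},{"linear":[0.1,0.59,0.6],"angular":[0,0,0],"grip":0.35},{"linear":[0.1,0.59,0.6],"angular":[0,0,0],"grip":0.35}]'
```

```text
time: 6.22
position: [0.4727, -0.2993, 0.0287]
orientation: [1.0, -0.0, -0.001, -0.001]
wrist_force: [0.5, 0.5, -0.9]
opening: 0.0614
finger_force: 30.0
```

```bash
python3 -m inch '[{"linear":[0,0,0],"angular":[0,0,0],"grip":0.28},{"linear":[0,0,0],"angular":[0,0,0],"grip":0.1},{"linear":[0,0,0],"angular":[0,0,0],"grip":0},{"linear":[0,0,0],"angular":[0,0,0],"grip":0},{"linear":[0,0,0],"angular":[0,0,0],"grip":0},{"linear":[0,0,-0.1],"angular":[0,0,0],"grip":0},{"linear":[0,0,-0.28],"angular":[0,0,0],"grip":0},{"linear":[0,0,-0.5],"angular":[0,0,0],"grip":0},{"linear":[0,0,-0.5],"angular":[0,0,0],"grip":0},{"linear":[-0.09,-0.4,-0.5],"angular":[0,0,0],"grip":0},{"linear":[-0.09,-0.58,-0.5],"angular":[0,0,0],"grip":0},{"linear":[-0.09,-0.58,-0.5],"angular":[0,0,0],"grip":0},{"linear":[-0.09,-0.58,-0.5],"angular":[0,0,0],"grip":0},{"linear":[-0.09,-0.58,-0.5],"angular":[0,0,0],"grip":0}]'
python3 - <<'E'
from h import *
c=bot.get_calibration("wrist");im,d=bot.camera("wrist");W=fpts(d,c["camera_matrix"],c["world_to_cam"])
def rim(a,b,x0,x1,y0,y1):
    S=W[(W[...,2]>a)&(W[...,2]<b)&(W[...,0]>x0)&(W[...,0]<x1)&(W[...,1]>y0)&(W[...,1]<y1)]
    if len(S)<10: print("none");return
    print(len(S),(S.min(0)+S.max(0))/2,S.max(0)-S.min(0))
rim(.078,.092,.41,.5,-.225,-.14); rim(.068,.082,.42,.53,-.345,-.255); print(bot.read_state()["position"])
E
```

```text
time: 7.38
position: [0.4552, -0.1824, 0.1299]
orientation: [1.0, 0.001, -0.0, -0.0]
wrist_force: [-0.2, -0.6, -0.1]
opening: 0.0871
finger_force: 0.0
1255 [ 0.4533 -0.1828  0.0824] [0.0616 0.0606 0.0086]
1113 [ 0.4716 -0.2993  0.072 ] [0.062  0.0617 0.008 ]
[ 0.4564 -0.1843  0.1301]
```

```bash
python3 -m inch '[{"linear":[-0.01,-0.005,0.15],"angular":[0,0,0],"grip":0},{"linear":[-0.01,-0.005,0.3],"angular":[0,0,0],"grip":0},{"linear":[-0.01,-0.005,0.425],"angular":[0,0,0],"grip":0},{"linear":[-0.01,-0.005,0.425],"angular":[0,0,0],"grip":0},{"linear":[-0.01,-0.005,0.425],"angular":[0,0,0],"grip":0.1},{"linear":[-0.01,-0.005,0.425],"angular":[0,0,0],"grip":0.2},{"linear":[-0.01,-0.005,0.425],"angular":[0,0,0],"grip":0.28},{"linear":[-0.01,-0.005,0.425],"angular":[0,0,0],"grip":0.32},{"linear":[-0.01,-0.005,0.425],"angular":[0,0,0],"grip":0.35},{"linear":[-0.01,-0.005,0.425],"angular":[0,0,0],"grip":0.35},{"linear":[-0.01,-0.005,0.425],"angular":[0,0,0],"grip":0.35}]'
```

```text
time: 8.35
position: [0.4546, -0.1838, 0.0458]
orientation: [1.0, -0.0, 0.001, 0.001]
wrist_force: [0.1, -0.1, 7.6]
opening: 0.0612
finger_force: 30.0
```

```bash
python3 -m inch '[{"linear":[0,0,-0.12],"angular":[0,0,0],"grip":0.35},{"linear":[0,0,-0.28],"angular":[0,0,0],"grip":0.35},{"linear":[0,0,-0.42],"angular":[0,0,0],"grip":0.35},{"linear":[0,0,-0.42],"angular":[0,0,0],"grip":0.35},{"linear":[0.01,-0.15,-0.42],"angular":[0,0,0],"grip":0.35},{"linear":[0.02,-0.33,-0.42],"angular":[0,0,0],"grip":0.35},{"linear":[0.04,-0.52,-0.42],"angular":[0,0,0],"grip":0.35},{"linear":[0.045,-0.7,-0.42],"angular":[0,0,0],"grip":0.35},{"linear":[0.045,-0.85,-0.42],"angular":[0,0,0],"grip":0.35},{"linear":[0.045,-0.9,-0.42],"angular":[0,0,0],"grip":0.35},{"linear":[0.045,-0.9,-0.42],"angular":[0,0,0],"grip":0.35},{"linear":[0.045,-0.9,-0.42],"angular":[0,0,0],"grip":0.35},{"linear":[0.045,-0.9,-0.42],"angular":[0,0,0],"grip":0.35}]'
python3 - <<'E'
from h import *
c=bot.get_calibration("wrist");im,d=bot.camera("wrist");cv2.imwrite("pics/w5.png",im[:,:,::-1]);np.savez("w5.npz",d=d,K=c["camera_matrix"],T=c["world_to_cam"])
E
```

```text
time: 9.43
position: [0.4633, -0.0044, 0.1285]
orientation: [1.0, -0.001, 0.0, 0.0]
wrist_force: [-0.9, -1.1, 0.0]
opening: 0.0613
finger_force: 30.0
```

View pics/w5.png

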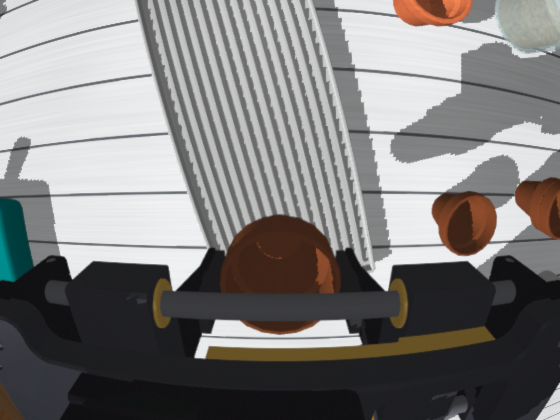

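The wrist view shows the pot held above the tray at (280,272), with tray edges running along (190,190)-(150,40) and (372,265)-(325,60). The set-aside pair stands at (550,205) and the bottom pot at (465,222).

```bash
python3 - <<'E'
from h import *
from scipy.optimize import least_squares
z=np.load("w5.npz");K,T=z["K"],z["T"]
for u,v in((150,40),(190,190),(325,60),(372,265)):
    p=fray(u,v,K,T,.018)[:2]-O; print("tray edge",p@ex,p@ey)
def fit(names,lo):
    P=[]
    for n in names:
        g=np.load(n+"_g.npy"); p=np.c_[(g[:,:2]-O)@ex,(g[:,:2]-O)@ey,g[:,2]]
        th=np.radians(42);s=p[:,0]*np.cos(th)+(.28-p[:,2])*np.sin(th);q=p[:,0]*np.sin(th)+(p[:,2]-.28)*np.cos(th)
        k=(abs(p[:,1]+.0135)<.022)&(abs(q)<.027)&(((s>-.12)&(s<-.045))|((s>.05)&(s<.085))); P.append(np.c_[p,s][k])
    P=np.vstack(P); f=P[:,3]>0
    def res(v):
        y0,ya,z0,pt,r1,r2=v; d=np.array([np.cos(pt)*np.cos(ya),np.cos(pt)*np.sin(ya),-np.sin(pt)])
        w=P[:,:3]-[0,y0,z0]; return np.linalg.norm(np.cross(w,d),axis=1)-np.where(f,r2,r1)
    r=least_squares(res,[-.0135,0,.28,.73,.0125,.0165],loss="soft_l1",f_scale=.002); v=r.x
    xm=(v[2]-.082)/np.tan(v[3]); print(names,(~f).sum(),f.sum(),v,"pitch",np.degrees(v[3]),"rms",np.sqrt(np.mean(r.fun**2)),"mouth x,y",xm,v[0]+xm*np.tan(v[1]), "x at z.28",(v[2]-.28)/np.tan(v[3]))
fit(["top"],0);fit(["side"],0);fit(["top","side"],0)
E
```

```text
tray edge 0.03739675283297968 -0.088288936948127
tray edge 0.18583387920294772 -0.0912722200973733
tray edge 0.10361371750715236 0.058811049409262725
tray edge 0.3074583299288617 0.06131698535860507
['top'] 221 146 [-0.0148 -0.0006  0.2781  0.7288  0.0121  0.0183] pitch 41.7597213423853 rms 0.0025973695012290986 mouth x,y 0.21960604515711343 -0.014908096082191182 x at z.28 -0.002158460704284091
['side'] 222 140 [-0.0157 -0.0129  0.2825  0.7167  0.0116  0.0171] pitch 41.061117584025205 rms 0.0031189168013948114 mouth x,y 0.23016119355972842 -0.018666295771478554 x at z.28 0.0028783554389072946
['top', 'side'] 443 286 [-0.015  -0.0049  0.2813  0.7184  0.0114  0.0166] pitch 41.162767671763376 rms 0.0029772921702067396 mouth x,y 0.22793033544469227 -0.016095073648246687 x at z.28 0.0014599848298448197
```

```bash
python3 -m inch '[{"linear":[-0.012,-0.005,0.12],"angular":[0,0,0],"grip":0.35},{"linear":[-0.012,-0.005,0.25],"angular":[0,0,0],"grip":0.35},{"linear":[-0.012,-0.005,0.35],"angular":[0,0,0],"grip":0.35},{"linear":[-0.012,-0.005,0.4],"angular":[0,0,0],"grip":0.35},{"linear":[-0.012,-0.005,0.425],"angular":[0,0,0],"grip":0.35},{"linear":[-0.012,-0.005,0.425],"angular":[0,0,0],"grip":0.35},{"linear":[-0.012,-0.005,0.425],"angular":[0,0,0],"grip":0.35}]'
```

```text
time: 10.07
position: [0.4609, -0.0032, 0.0437]
orientation: [1.0, -0.001, 0.0, 0.0]
wrist_force: [-0.0, -0.6, -0.3]
opening: 0.0613
finger_force: 30.0
```

```bash
python3 -m inch '[{"linear":[0,0,0.008],"angular":[0,0,0],"grip":0.35},{"linear":[0,0,0.008],"angular":[0,0,0],"grip":0.35},{"linear":[0,0,0.008],"angular":[0,0,0],"grip":0.28},{"linear":[0,0,0.008],"angular":[0,0,0],"grip":0.1},{"linear":[0,0,0.008],"angular":[0,0,0],"grip":0},{"linear":[0,0,0.008],"angular":[0,0,0],"grip":0},{"linear":[0,0,0.008],"angular":[0,0,0],"grip":0},{"linear":[0,0,-0.1],"angular":[0,0,0],"grip":0},{"linear":[0,0,-0.25],"angular":[0,0,0],"grip":0},{"linear":[0,0,-0.45],"angular":[0,0,0],"grip":0},{"linear":[0,0,-0.45],"angular":[0,0,0],"grip":0},{"linear":[0,0,-0.45],"angular":[0,0,0],"grip":0}]'
python3 - <<'E'
from h import *
c=bot.get_calibration("wrist");im,d=bot.camera("wrist");W=fpts(d,c["camera_matrix"],c["world_to_cam"])
def rim(W,a,b,x0,x1,y0,y1):
    S=W[(W[...,2]>a)&(W[...,2]<b)&(W[...,0]>x0)&(W[...,0]<x1)&(W[...,1]>y0)&(W[...,1]<y1)]
    m=(S.min(0)+S.max(0))/2; q=m[:2]-O; print(len(S),m,S.max(0),S.max(0)-S.min(0),"stand",q@ex,q@ey)
rim(W,.074,.09,.41,.51,-.05,.05)
rim(W,.052,.066,.41,.5,-.225,-.14)
E
```

```text
time: 11.07
position: [0.4622, -0.0026, 0.1357]
orientation: [1.0, -0.0, 0.003, 0.001]
wrist_force: [-0.8, 1.1, -0.1]
opening: 0.087
finger_force: 0.0
1167 [ 0.4593 -0.0015  0.0782] [0.4903 0.0292 0.0823] [0.062  0.0613 0.0083] stand 0.22289433792061802 -0.016674847062689024
852 [ 0.4532 -0.182   0.0561] [ 0.484  -0.1511  0.0601] [0.0615 0.0618 0.008 ] stand 0.2747649077887316 0.15631599359723988
```

Pot stands upright with its rim at 82 mm, stand x 0.223, on the jet line's side position. Now I put the pair back.

```bash
python3 -m inch '[{"linear":[0.01,0.2,0],"angular":[0,0,0],"grip":0},{"linear":[0.02,0.4,0],"angular":[0,0,0],"grip":0},{"linear":[0.03,0.6,0],"angular":[0,0,0],"grip":0},{"linear":[0.04,0.8,0],"angular":[0,0,0],"grip":0},{"linear":[0.05,1,0],"angular":[0,0,0],"grip":0},{"linear":[0.05,1,0],"angular":[0,0,0],"grip":0},{"linear":[0.05,1,0],"angular":[0,0,0],"grip":0}]'
python3 -c "
from h import *
delta((.4716,-.2993,.13),down)"
```

```text
time: 11.7
position: [0.4694, -0.204, 0.1318]
orientation: [1.0, -0.003, -0.001, -0.001]
wrist_force: [0.3, 0.9, 0.7]
opening: 0.0866
finger_force: 0.0
lin [0.0132 0.4763 0.008 ] ang [-0.0006  0.0008 -0.0016] t 11.7
```

```bash
python3 -m inch '[{"linear":[0.012,0.2,0],"angular":[0,0,0],"grip":0},{"linear":[0.012,0.4,0],"angular":[0,0,0],"grip":0},{"linear":[0.012,0.476,0],"angular":[0,0,0],"grip":0},{"linear":[0.012,0.476,0],"angular":[0,0,0],"grip":0},{"linear":[0.012,0.476,0],"angular":[0,0,0],"grip":0},{"linear":[0.012,0.476,0],"angular":[0,0,0],"grip":0}]'
python3 - <<'E'
from h import *
c=bot.get_calibration("wrist");im,d=bot.camera("wrist");W=fpts(d,c["camera_matrix"],c["world_to_cam"])
for a,b,x0,x1,y0,y1 in((.066,.082,.42,.53,-.345,-.255),(.05,.066,.41,.5,-.225,-.14)):
    S=W[(W[...,2]>a)&(W[...,2]<b)&(W[...,0]>x0)&(W[...,0]<x1)&(W[...,1]>y0)&(W[...,1]<y1)]
    m=(S.min(0)+S.max(0))/2; print(len(S),m,S.max(0)-S.min(0))
delta((.4716,-.2993,.029),down)
E
```

```text
time: 12.2
position: [0.4715, -0.2946, 0.1326]
orientation: [1.0, 0.0, -0.001, -0.002]
wrist_force: [-0.0, 0.2, 0.7]
opening: 0.0872
finger_force: 0.0
1260 [ 0.4719 -0.2996  0.0709] [0.0614 0.0621 0.0098]
1091 [ 0.4534 -0.183   0.055 ] [0.061 0.061 0.01 ]
lin [0.0004 0.0248 0.5191] ang [-0.0009  0.0008  0.0003] t 12.25
```

```bash
python3 -m inch '[{"linear":[0.002,0.025,0.15],"angular":[0,0,0],"grip":0},{"linear":[0.002,0.025,0.32],"angular":[0,0,0],"grip":0},{"linear":[0.002,0.025,0.46],"angular":[0,0,0],"grip":0},{"linear":[0.002,0.025,0.52],"angular":[0,0,0],"grip":0},{"linear":[0.002,0.025,0.52],"angular":[0,0,0],"grip":0.1},{"linear":[0.002,0.025,0.52],"angular":[0,0,0],"grip":0.2},{"linear":[0.002,0.025,0.52],"angular":[0,0,0],"grip":0.28},{"linear":[0.002,0.025,0.52],"angular":[0,0,0],"grip":0.32},{"linear":[0.002,0.025,0.52],"angular":[0,0,0],"grip":0.35},{"linear":[0.002,0.025,0.52],"angular":[0,0,0],"grip":0.35},{"linear":[0.002,0.025,0.52],"angular":[0,0,0],"grip":0.35}]'
python3 -m inch '[{"linear":[0,0,-0.15],"angular":[0,0,0],"grip":0.35},{"linear":[0,0,-0.3],"angular":[0,0,0],"grip":0.35},{"linear":[0,0,-0.45],"angular":[0,0,0],"grip":0.35},{"linear":[0,0,-0.5],"angular":[0,0,0],"grip":0.35},{"linear":[-0.02,-0.15,-0.5],"angular":[0,0,0],"grip":0.35},{"linear":[-0.05,-0.32,-0.5],"angular":[0,0,0],"grip":0.35},{"linear":[-0.08,-0.48,-0.5],"angular":[0,0,0],"grip":0.35},{"linear":[-0.092,-0.58,-0.5],"angular":[0,0,0],"grip":0.35},{"linear":[-0.092,-0.583,-0.5],"angular":[0,0,0],"grip":0.35},{"linear":[-0.092,-0.583,-0.5],"angular":[0,0,0],"grip":0.35},{"linear":[-0.092,-0.583,-0.5],"angular":[0,0,0],"grip":0.35},{"linear":[-0.092,-0.583,-0.5],"angular":[0,0,0],"grip":0.35}]'
python3 - <<'E'
from h import *
c=bot.get_calibration("wrist");im,d=bot.camera("wrist");W=fpts(d,c["camera_matrix"],c["world_to_cam"])
for a,b in((.164,.19),(.05,.066)):
    S=W[(W[...,2]>a)&(W[...,2]<b)&(abs(W[...,0]-.453)<.04)&(abs(W[...,1]+.183)<.034)&(im[...,0]>im[...,2]*1.5)]
    m=(S.min(0)+S.max(0))/2; print(len(S),m,S.max(0),S.max(0)-S.min(0))
delta((.453,-.183,.045),down)
E
```

```text
time: 13.17
position: [0.4737, -0.3027, 0.031]
orientation: [1.0, -0.001, 0.001, 0.001]
wrist_force: [0.8, 1.5, 6.7]
opening: 0.0613
finger_force: 29.9
time: 14.17
position: [0.4555, -0.1873, 0.1296]
orientation: [1.0, -0.001, 0.001, 0.001]
wrist_force: [-0.2, -0.1, -0.1]
opening: 0.0612
finger_force: 29.9
3045 [ 0.4533 -0.1869  0.17  ] [ 0.4843 -0.1568  0.176 ] [0.062  0.0602 0.012 ]
556 [ 0.4637 -0.1824  0.0551] [ 0.484  -0.1528  0.06  ] [0.0406 0.0591 0.0099]
lin [-0.0124 -0.0221  0.423 ] ang [ 0.0003 -0.0003 -0.0006] t 14.2167
```

```bash
python3 -m inch '[{"linear":[0,-0.021,0.05],"angular":[0,0,0],"grip":0.35},{"linear":[0,-0.021,0.15],"angular":[0,0,0],"grip":0.35},{"linear":[0,-0.021,0.25],"angular":[0,0,0],"grip":0.35},{"linear":[0,-0.021,0.34],"angular":[0,0,0],"grip":0.35},{"linear":[0,-0.021,0.39],"angular":[0,0,0],"grip":0.35},{"linear":[0,-0.021,0.41],"angular":[0,0,0],"grip":0.35},{"linear":[0,-0.021,0.416],"angular":[0,0,0],"grip":0.35},{"linear":[0,-0.021,0.416],"angular":[0,0,0],"grip":0.35},{"linear":[0,-0.021,0.416],"angular":[0,0,0],"grip":0.28},{"linear":[0,-0.021,0.416],"angular":[0,0,0],"grip":0.1},{"linear":[0,-0.021,0.416],"angular":[0,0,0],"grip":0},{"linear":[0,-0.021,0.416],"angular":[0,0,0],"grip":0},{"linear":[0,-0.021,0.416],"angular":[0,0,0],"grip":0},{"linear":[0,-0.021,0.3],"angular":[0,0,0],"grip":0},{"linear":[0,-0.021,0.15],"angular":[0,0,0],"grip":0},{"linear":[0,-0.021,-0.1],"angular":[0,0,0],"grip":0},{"linear":[0,-0.021,-0.3],"angular":[0,0,0],"grip":0},{"linear":[0,-0.021,-0.3],"angular":[0,0,0],"grip":0},{"linear":[0,-0.021,-0.3],"angular":[0,0,0],"grip":0}]'
python3 - <<'E'
from h import *
c=bot.get_calibration("wrist");im,d=bot.camera("wrist");W=fpts(d,c["camera_matrix"],c["world_to_cam"]); s,sd=bot.camera("side"); V=pts("side",sd)
S=W[(W[...,2]>.03)&(W[...,2]<.14)&(abs(W[...,0]-.453)<.04)&(abs(W[...,1]+.183)<.045)&(im[...,0]>im[...,2]*1.5)]
for a,b in((.08,.1),(.062,.078),(.045,.06)):
    r=S[(S[:,2]>a)&(S[:,2]<b)];print(a,len(r),(r.min(0)+r.max(0))/2 if len(r) else 0,r.max(0)-r.min(0) if len(r) else 0,r.max(0))
# side barrel/grip check and squeeze targets
o=np.zeros((560,760,3),np.uint8)
o[:,:380]=cv2.resize(s[215:315,250:318],(380,560),interpolation=3); o[:,380:]=cv2.resize(s[120:215,300:365],(380,560),interpolation=3)
cv2.imwrite("pics/s6.png",o[:,:,::-1])
E
```

```text
time: 15.8
position: [0.4568, -0.1828, 0.1928]
orientation: [1.0, -0.0, 0.003, 0.002]
wrist_force: [0.2, 0.3, -0.3]
opening: 0.0869
finger_force: 0.0
0.08 854 [ 0.4534 -0.1814  0.0862] [0.06   0.0586 0.0123] [ 0.4834 -0.1521  0.0923]
0.062 1215 [ 0.4538 -0.1813  0.07  ] [0.0591 0.0554 0.016 ] [ 0.4833 -0.1536  0.078 ]
0.045 495 [ 0.4577 -0.1837  0.0525] [0.0524 0.0468 0.0149] [ 0.4839 -0.1603  0.06  ]
```

View pics/s6.png

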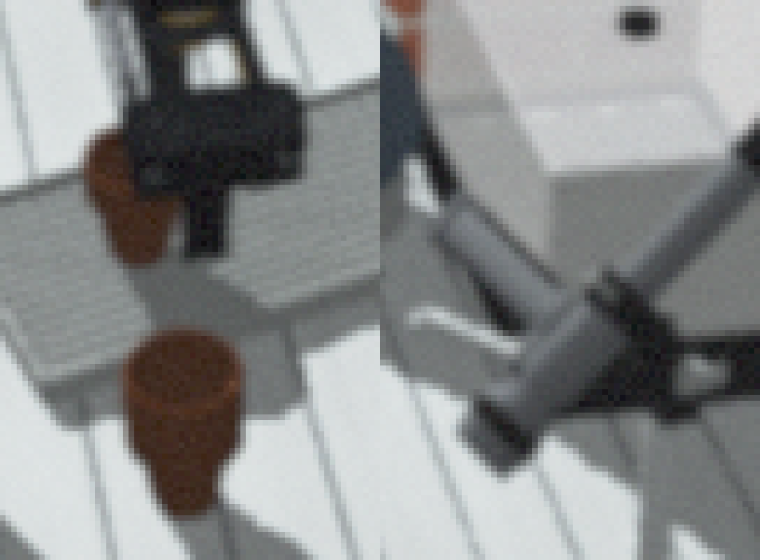

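Left: the tower is nested again, its top rim at 92 mm, and the deep pot stands on the tray. Right: the gun, with the silver trigger in front of the grip. Now I plan the tilted approach.

```bash
cat >> h.py <<'E'
th=np.radians(41.5); X0,Y0=.001,-.015
def sw(v): return np.r_[v[0]*ex+v[1]*ey,v[2]]
xc,yc,zc=sw([np.cos(th),0,-np.sin(th)]),sw([0,1,0]),sw([np.sin(th),0,np.cos(th)])
clip=np.r_[O,0]+sw([X0,Y0,.28])
hand=Ro.from_matrix(np.c_[-yc,-xc,-zc])
def cw(s,y,n): return clip+s*xc+y*yc+n*zc
def toclip(P): return (P-clip)@np.c_[xc,yc,zc]
E
python3 - <<'E'
from h import *
s=bot.read_state();print(s["qpos"],clip)
delta(s["position"]+[0,0.1,.17],hand); p=cw(.0405,-.072,.09);print(p); delta(p,hand)
E
```

```text
[-0.6086  0.3666  1.7824  0.0001  0.9936  0.9628] [0.6743 0.0535 0.28  ]
lin [-0.001  -0.5005 -0.8497] ang [-0.1619  0.2097 -0.5535] t 15.9
[0.569  0.1002 0.3206]
lin [ 0.573  -1.4071 -0.6568] ang [-0.1619  0.2097 -0.5535] t 15.9
```

```bash
python3 -m inch '[{"linear":[0,0,-0.2],"angular":[0,0,0],"grip":0},{"linear":[0,0,-0.5],"angular":[-0.01,0.013,-0.034],"grip":0},{"linear":[0,-0.1,-0.85],"angular":[-0.162,0.21,-0.554],"grip":0},{"linear":[0,-0.3,-0.85],"angular":[-0.162,0.21,-0.554],"grip":0},{"linear":[0,-0.5,-0.85],"angular":[-0.162,0.21,-0.554],"grip":0},{"linear":[0,-0.5,-0.85],"angular":[-0.162,0.21,-0.554],"grip":0},{"linear":[0,-0.5,-0.85],"angular":[-0.162,0.21,-0.554],"grip":0},{"linear":[0,-0.5,-0.85],"angular":[-0.162,0.21,-0.554],"grip":0},{"linear":[0,-0.5,-0.85],"angular":[-0.162,0.21,-0.554],"grip":0},{"linear":[0,-0.5,-0.85],"angular":[-0.162,0.21,-0.554],"grip":0},{"linear":[0,-0.5,-0.85],"angular":[-0.162,0.21,-0.554],"grip":0},{"linear":[0,-0.5,-0.85],"angular":[-0.162,0.21,-0.554],"grip":0},{"linear":[0,-0.5,-0.85],"angular":[-0.162,0.21,-0.554],"grip":0},{"linear":[0,-0.5,-0.85],"angular":[-0.162,0.21,-0.554],"grip":0},{"linear":[0,-0.5,-0.85],"angular":[-0.162,0.21,-0.554],"grip":0},{"linear":[0,-0.5,-0.85],"angular":[-0.162,0.21,-0.554],"grip":0},{"linear":[0,-0.5,-0.85],"angular":[-0.162,0.21,-0.554],"grip":0},{"linear":[0,-0.5,-0.85],"angular":[-0.162,0.21,-0.554],"grip":0},{"linear":[0,-0.5,-0.85],"angular":[-0.162,0.21,-0.554],"grip":0},{"linear":[0,-0.5,-0.85],"angular":[-0.162,0.21,-0.554],"grip":0}]'
python3 - <<'E'
from h import *
print(bot.read_state()["qpos"]); delta(cw(.0405,-.072,.10),hand)
E
```

```text
time: 17.57
position: [0.454, -0.0819, 0.3575]
orientation: [0.573, 0.739, 0.281, 0.214]
wrist_force: [-0.3, 0.5, 0.1]
opening: 0.0872
finger_force: 0.0
[-0.9113 -0.0951  2.0695  0.8024  1.0111 -1.5526]
lin [0.7359 0.4641 0.6106] ang [-0.0006 -0.0006 -0.002 ] t 17.5667
```

```bash
python3 -m inch '[{"linear":[0.15,0.09,0.12],"angular":[0,0,0],"grip":0},{"linear":[0.3,0.19,0.25],"angular":[0,0,0],"grip":0},{"linear":[0.45,0.28,0.37],"angular":[0,0,0],"grip":0},{"linear":[0.6,0.38,0.5],"angular":[0,0,0],"grip":0},{"linear":[0.735,0.465,0.61],"angular":[0,0,0],"grip":0},{"linear":[0.735,0.465,0.61],"angular":[0,0,0],"grip":0},{"linear":[0.735,0.465,0.61],"angular":[0,0,0],"grip":0},{"linear":[0.735,0.465,0.61],"angular":[0,0,0],"grip":0},{"linear":[0.735,0.465,0.61],"angular":[0,0,0],"grip":0}]'
python3 - <<'E'
from h import *
print(toclip(bot.read_state()["position"]));delta(cw(.0405,-.072,-.032),hand)
c=bot.get_calibration("wrist");im,d=bot.camera("wrist");cv2.imwrite("pics/w7.png",im[:,:,::-1]);np.savez("w7.npz",d=d,K=c["camera_matrix"],T=c["world_to_cam"])
W=toclip(fpts(d,c["camera_matrix"],c["world_to_cam"]))
for y in(-.05,-.06,-.07,-.08,-.09):
    S=W[(abs(W[...,1]-y)<.003)&(W[...,2]>-.03)&(W[...,2]<.035)&(W[...,0]<.12)&(W[...,0]>-.05)]
    S=S[np.argsort(S[:,0])]; print(y,len(S)); print([ (round(a*1e3),round(b*1e3)) for a,_,b in S[::max(1,len(S)//25)]])
E
```

```text
time: 18.32
position: [0.5621, 0.0982, 0.3297]
orientation: [0.571, 0.741, 0.281, 0.217]
wrist_force: [0.4, -0.4, 0.2]
opening: 0.0869
finger_force: 0.0
[ 0.0398 -0.0719  0.1015]
lin [ 0.0011 -0.0041  0.6675] ang [0.0003 0.0002 0.0001] t 18.3167
-0.05 258
[(14, 12), (15, 13), (17, 12), (19, 11), (20, 12), (22, 12), (23, 12), (24, 12), (26, 12), (27, 14), (29, 12), (30, 12), (31, 12), (33, 12), (34, 12), (36, 12), (37, 13), (38, 10), (40, 8), (41, 7), (58, -5), (59, -5), (60, 8), (61, 8), (63, 8), (64, 6)]
-0.06 274
[(14, 11), (15, 13), (16, 12), (17, 12), (19, 11), (21, 11), (22, 11), (23, 13), (24, 13), (26, 11), (27, 13), (28, 13), (30, 13), (31, 13), (32, 12), (34, 11), (35, 12), (37, 11), (38, 12), (39, 9), (40, 9), (61, -5), (61, -1), (62, 6), (63, 10), (64, 7), (66, 7), (68, 8)]
-0.07 279
[(14, 11), (15, 13), (17, 12), (18, 12), (19, 11), (21, 12), (22, 13), (24, 12), (25, 12), (26, 13), (28, 13), (30, 11), (31, 13), (32, 12), (33, 14), (35, 13), (37, 11), (38, 10), (39, 11), (41, 6), (64, 3), (64, -7), (65, 6), (67, 8), (68, 9), (70, 8)]
-0.08 273
[(14, 12), (15, 13), (16, 14), (18, 11), (19, 11), (20, 12), (22, 12), (23, 12), (25, 12), (26, 13), (27, 12), (28, 13), (30, 12), (31, 13), (32, 14), (33, 13), (34, 14), (36, 12), (37, 12), (39, 10), (40, 8), (41, 7), (67, -4), (67, 7), (68, 7), (69, 6), (71, 7), (73, 7)]
-0.09 291
[(14, 10), (15, 13), (16, 11), (18, 10), (19, 11), (21, 11), (22, 12), (23, 13), (25, 12), (26, 12), (28, 13), (28, 13), (30, 12), (32, 12), (33, 13), (34, 12), (35, 12), (37, 11), (39, 11), (39, 10), (41, 7), (69, -8), (69, -7), (71, 9), (72, 7), (73, 8), (75, 8)]
```

View pics/w7.png

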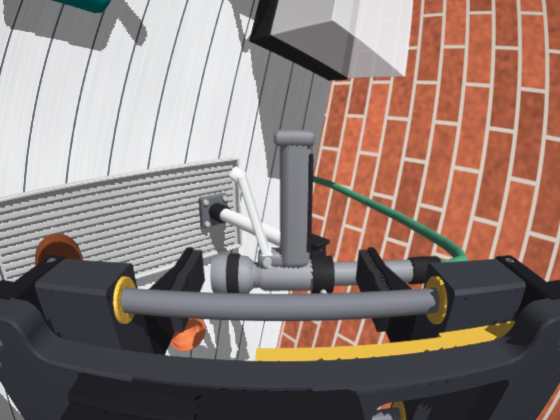

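The view shows the grip at (295,200), the trigger bar from (268,255) to (238,172), and the fingers straddling them at (190,270) and (370,270). Depth puts the grip's back at s = 13.5 mm and the trigger front at 70 mm. Going in along -z.

```bash
python3 -m inch '[{"linear":[0,0,0.1],"angular":[0,0,0],"grip":0},{"linear":[0,0,0.2],"angular":[0,0,0],"grip":0},{"linear":[0,0,0.3],"angular":[0,0,0],"grip":0},{"linear":[0,0,0.4],"angular":[0,0,0],"grip":0},{"linear":[0,0,0.5],"angular":[0,0,0],"grip":0},{"linear":[0,0,0.58],"angular":[0,0,0],"grip":0},{"linear":[0,0.02,0.63],"angular":[0,0,0],"grip":0},{"linear":[0,0.034,0.66],"angular":[0,0,0],"grip":0},{"linear":[0,0.034,0.66],"angular":[0,0,0],"grip":0},{"linear":[0,0.034,0.66],"angular":[0,0,0],"grip":0},{"linear":[0,0.034,0.66],"angular":[0,0,0],"grip":0}]'
python3 - <<'E'
from h import *
print(toclip(bot.read_state()["position"]))
c=bot.get_calibration("wrist");im,d=bot.camera("wrist");cv2.imwrite("pics/w8.png",im[:,:,::-1])
W=toclip(fpts(d,c["camera_matrix"],c["world_to_cam"]))
y=-.09
for y in(-.09,-.1):
    S=W[(abs(W[...,1]-y)<.003)&(W[...,2]>-.03)&(W[...,2]<.035)&(W[...,0]<.12)&(W[...,0]>-.05)]
    S=S[np.argsort(S[:,0])]; print(y,[ (round(a*1e3),round(b*1e3)) for a,_,b in S[::max(1,len(S)//22)]])
# fingers: dark points y around -.082 front faces
S=W[(abs(W[...,1]+.082)<.004)&(abs(W[...,2]-.03)<.02)&(im.max(2)<60)]; print([(round(a*1e3),round(b*1e3)) for a,_,b in S[np.argsort(S[:,0])][::max(1,len(S)//25)]])
E
```

```text
time: 19.28
position: [0.6521, 0.1221, 0.2366]
orientation: [0.57, 0.741, 0.281, 0.217]
wrist_force: [-0.4, -0.5, -0.8]
opening: 0.087
finger_force: 0.0
[ 0.0317 -0.0721 -0.0299]
-0.09 [(13, 11), (15, 13), (17, 13), (19, 11), (20, 13), (22, 12), (24, 12), (25, 12), (27, 14), (29, 12), (31, 13), (32, 12), (34, 13), (36, 12), (38, 10), (39, 10), (41, 6), (68, 5), (69, -4), (70, 6), (71, 9), (73, 7), (75, 8)]
-0.1 [(13, 10), (16, 14), (17, 12), (20, 12), (21, 13), (23, 12), (26, 11), (27, 12), (29, 12), (31, 14), (33, 14), (35, 12), (37, 12), (39, 11), (71, -2), (72, 8), (72, 6), (73, 8), (75, 8), (76, 8), (79, 7), (81, 7), (84, 7)]
[(-23, 35), (-20, 32), (-19, 34), (-18, 27), (-17, 25), (-16, 20), (-15, 17), (-14, 11), (-13, 31), (-12, 32), (-11, 23), (-10, 14), (15, 13), (17, 13), (77, 13), (78, 13), (78, 14), (80, 19), (81, 31), (82, 26), (82, 30), (83, 13), (84, 22), (85, 20), (87, 33), (89, 30)]
```

```bash
python3 -m inch '[{"linear":[0,-0.006,0],"angular":[0,0,0],"grip":0},{"linear":[0,-0.006,0],"angular":[0,0,0],"grip":0.1},{"linear":[0,-0.006,0],"angular":[0,0,0],"grip":0.2},{"linear":[0,-0.006,0],"angular":[0,0,0],"grip":0.3},{"linear":[0,-0.006,0],"angular":[0,0,0],"grip":0.38},{"linear":[0,-0.006,0],"angular":[0,0,0],"grip":0.44},{"linear":[0,-0.006,0],"angular":[0,0,0],"grip":0.48},{"linear":[0,-0.006,0],"angular":[0,0,0],"grip":0.49},{"linear":[0,-0.006,0],"angular":[0,0,0],"grip":0.49}]'
python3 - <<'E'
from h import *
s=bot.read_state();print(toclip(s["position"]),toclip(s["wrist_force"]+clip),s["opening"],s["finger_force"])
E
```

```text
time: 20.08
position: [0.6492, 0.1245, 0.2334]
orientation: [0.57, 0.742, 0.281, 0.214]
wrist_force: [-2.5, 4.7, -0.9]
opening: 0.0463
finger_force: 6.2
[ 0.0354 -0.0751 -0.0308] [ 1.5205 -5.1683  0.148 ] 0.04632513822976011 6.216033920645714
```

```bash
python3 -m inch '[{"linear":[0,0,0],"angular":[0,0,0],"grip":0.51},{"linear":[0,0,0],"angular":[0,0,0],"grip":0.53},{"linear":[0,0,0],"angular":[0,0,0],"grip":0.55},{"linear":[0,0,0],"angular":[0,0,0],"grip":0.56},{"linear":[0,0,0],"angular":[0,0,0],"grip":0.57},{"linear":[0,0,0],"angular":[0,0,0],"grip":0.57}]'
python3 - <<'E'
from h import *
s=bot.read_state();print(toclip(s["position"]),toclip(s["wrist_force"]+clip),s["opening"],s["finger_force"])
E
```

```text
time: 20.58
position: [0.6521, 0.1251, 0.236]
orientation: [0.569, 0.741, 0.283, 0.215]
wrist_force: [1.5, 7.9, 1.2]
opening: 0.0384
finger_force: 30.2
[ 0.0316 -0.075  -0.0308] [-3.3804 -7.2883 -1.3913] 0.03841802452051061 30.244893680792302
```

```bash
H='x'; python3 -m inch '[{"linear":[0,0,0],"angular":[0,0,0],"grip":0.57},{"linear":[0,0,0],"angular":[0,0,0],"grip":0.57},{"linear":[0,0,0],"angular":[0,0,0],"grip":0.57},{"linear":[0,0,0],"angular":[0,0,0],"grip":0.57},{"linear":[0,0,0],"angular":[0,0,0],"grip":0.57},{"linear":[0,0,0],"angular":[0,0,0],"grip":0.57},{"linear":[0,0,0],"angular":[0,0,0],"grip":0.57},{"linear":[0,0,0],"angular":[0,0,0],"grip":0.57},{"linear":[0,0,0],"angular":[0,0,0],"grip":0.57},{"linear":[0,0,0],"angular":[0,0,0],"grip":0.57},{"linear":[0,0,0],"angular":[0,0,0],"grip":0.57},{"linear":[0,0,0],"angular":[0,0,0],"grip":0.57},{"linear":[0,0,0],"angular":[0,0,0],"grip":0.57},{"linear":[0,0,0],"angular":[0,0,0],"grip":0.57},{"linear":[0,0,0],"angular":[0,0,0],"grip":0.57},{"linear":[0,0,0],"angular":[0,0,0],"grip":0.57},{"linear":[0,0,0],"angular":[0,0,0],"grip":0.57},{"linear":[0,0,0],"angular":[0,0,0],"grip":0.57},{"linear":[0,0,0],"angular":[0,0,0],"grip":0.57},{"linear":[0,0,0],"angular":[0,0,0],"grip":0.57}]'
python3 - <<'E'
from h import *
c=bot.get_calibration("wrist");im,d=bot.camera("wrist");T=c["world_to_cam"]
W=fpts(d,c["camera_matrix"],T);L=toclip(W)
for y in(-.095,-.12):
    S=L[(abs(L[...,1]-y)<.003)&(L[...,2]>-.03)&(L[...,2]<.035)&(L[...,0]<.12)&(L[...,0]>-.05)]
    S=S[np.argsort(S[:,0])]; print(y,[ (round(a*1e3),round(b*1e3)) for a,_,b in S[::max(1,len(S)//22)]])
E
```

```text
time: 22.25
position: [0.652, 0.1251, 0.236]
orientation: [0.569, 0.741, 0.283, 0.215]
wrist_force: [2.1, 7.6, 0.6]
opening: 0.0385
finger_force: 30.2
-0.095 [(13, 11), (15, 12), (17, 13), (18, 11), (20, 11), (21, 13), (23, 11), (24, 13), (26, 12), (28, 13), (29, 13), (31, 12), (32, 13), (34, 13), (36, 13), (37, 13), (38, 12), (40, 8), (43, 6), (45, 7), (46, 8), (48, 9), (49, 6)]
-0.12 [(14, 11), (15, 13), (16, 13), (17, 10), (18, 11), (20, 12), (21, 13), (22, 11), (24, 13), (25, 14), (26, 13), (27, 12), (28, 13), (30, 12), (31, 13), (32, 13), (33, 12), (35, 14), (35, 10), (37, 11), (38, 11), (39, 10), (41, 7)]
```

Trigger is home (its bar now lies at s 43–50 mm) and the grip hasn't moved. I hold a little longer, then release and back out.

```bash
python3 -m inch '[{"linear":[0,0,0],"angular":[0,0,0],"grip":0.57},{"linear":[0,0,0],"angular":[0,0,0],"grip":0.57},{"linear":[0,0,0],"angular":[0,0,0],"grip":0.57},{"linear":[0,0,0],"angular":[0,0,0],"grip":0.57},{"linear":[0,0,0],"angular":[0,0,0],"grip":0.48},{"linear":[0,0,0],"angular":[0,0,0],"grip":0.4},{"linear":[0,-0.01,0],"angular":[0,0,0],"grip":0.3},{"linear":[0,-0.02,0],"angular":[0,0,0],"grip":0.2},{"linear":[0,-0.03,0],"angular":[0,0,0],"grip":0.1},{"linear":[0,-0.03,0],"angular":[0,0,0],"grip":0},{"linear":[0,-0.03,0],"angular":[0,0,0],"grip":0},{"linear":[0,-0.03,0],"angular":[0,0,0],"grip":0},{"linear":[0,-0.03,0],"angular":[0,0,0],"grip":0}]'
python3 - <<'E'
from h import *
s=bot.read_state();print(toclip(s["position"]))
E
```

```text
time: 23.38
position: [0.6483, 0.1208, 0.2321]
orientation: [0.57, 0.741, 0.281, 0.218]
wrist_force: [0.2, 1.5, 0.8]
opening: 0.0857
finger_force: 0.0
[ 0.0377 -0.0717 -0.0306]
```

```bash
python3 -m inch '[{"linear":[0,-0.01,-0.05],"angular":[0,0,0],"grip":0},{"linear":[0,-0.01,-0.15],"angular":[0,0,0],"grip":0},{"linear":[0,-0.01,-0.3],"angular":[0,0,0],"grip":0},{"linear":[0,-0.01,-0.45],"angular":[0,0,0],"grip":0},{"linear":[0,-0.01,-0.65],"angular":[0,0,0],"grip":0},{"linear":[0,-0.01,-0.85],"angular":[0,0,0],"grip":0},{"linear":[0,-0.01,-0.85],"angular":[0,0,0],"grip":0},{"linear":[0,-0.01,-0.85],"angular":[0,0,0],"grip":0},{"linear":[0,-0.01,-0.85],"angular":[0,0,0],"grip":0}]'
python3 - <<'E'
from h import *
c=bot.get_calibration("wrist");im,d=bot.camera("wrist");W=fpts(d,c["camera_matrix"],c["world_to_cam"]);L=toclip(W)
S=L[(abs(L[...,1]+.07)<.003)&(L[...,2]>-.03)&(L[...,2]<.035)&(L[...,0]<.12)&(L[...,0]>-.05)]
S=S[np.argsort(S[:,0])]; print([ (round(a*1e3),round(b*1e3)) for a,_,b in S[::max(1,len(S)//22)]])
for n,W in(("w",W),("side",pts("side",bot.camera("side")[1])),("top",pts("top",bot.camera("top")[1]))):
  for a,b,cx,cy in((.07,.09,.4593,-.0015),(.08,.098,.4533,-.182)):
    S=W[(W[...,2]>a)&(W[...,2]<b)&(abs(W[...,0]-cx)<.045)&(abs(W[...,1]-cy)<.045)]
    if len(S)>20: m=(S.min(0)+S.max(0))/2;print(n,len(S),m,S.max(0)-S.min(0),S.max(0)[2],"mouth in clip",toclip(np.r_[m[:2],.082]))
g=L[(L[...,2]>-.03)&(L[...,2]<.04)&(L[...,0]>.045)&(L[...,0]<.08)&(abs(L[...,1])<.03)]; print("barrel front y",g[:,1].min(),g[:,1].max(),"n",np.percentile(g[:,2],98))
E
```

```text
time: 24.13
position: [0.5362, 0.0919, 0.3573]
orientation: [0.57, 0.741, 0.281, 0.218]
wrist_force: [0.3, -0.7, -0.5]
opening: 0.0875
finger_force: 0.0
[(14, 11), (15, 12), (17, 12), (19, 10), (21, 11), (22, 13), (24, 12), (26, 12), (28, 12), (29, 12), (31, 13), (32, 13), (34, 12), (36, 12), (37, 13), (39, 11), (41, 7), (42, 6), (64, -3), (65, 8), (67, 8), (69, 7), (71, 7)]
w 303 [0.4584 0.0066 0.0764] [0.0611 0.0464 0.0125] 0.08264367139527207 mouth in clip [ 0.2965 -0.0097 -0.002 ]
side 156 [ 0.4592 -0.0033  0.0784] [0.0602 0.0655 0.0167] 0.0866924844182888 mouth in clip [ 0.2978  0.0001 -0.0009]
side 181 [ 0.4519 -0.1827  0.0891] [0.0607 0.0636 0.0176] 0.09784311713182203 mouth in clip [0.3373 0.1717 0.0341]
top 50 [ 0.461  -0.003   0.0804] [0.0599 0.0599 0.0168] 0.0888228168867824 mouth in clip [ 0.2965  0.0002 -0.0021]
top 60 [ 0.4535 -0.1815  0.0877] [0.0594 0.0586 0.0151] 0.09525281702019206 mouth in clip [0.336  0.171  0.0329]
barrel front y -0.029933588199908528 0.014311474013513013 n 0.01785164276664441
```

```bash
python3 -c "
from bench import bot
print(bot.job_done())"
```

```text
the job is handed in; nothing more can be done
None
```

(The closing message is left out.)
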